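Sweep core plugs through the gate into the feed slot

ROBOT

A 6-joint arm with a two-finger parallel gripper is mounted at the origin on a cart in front of the work surface, level with it; the furniture and walls round the work are solid. World frame = base frame: x ahead of the robot, y to its left, z up, the work surface at z = 0. Lengths are in m, angles in rad, forces in N, time in s.
With the tool pointing down it reaches from about 0.375 to 0.925 m from the base axis. Payload 5.7 kg.
Tool frame: the origin (TCP) lies midway between the tips of the shut fingers; the grasp point (between the pads) lies 19 mm behind it; x points along the fingers, y is the direction in which the jaws open and shut, and the axes are right-handed (so a half turn about x gives the same grasp; the last joint's range is limited). The gripper opens to 88 mm and grips with 3 to 60 N. Pads are 20 mm wide; open, the fingers measure 115 mm over their backs; the gripper's body (75 mm by 178 mm) begins 61 mm behind the grasp point.
Start: joints at [1.018, 0.359, 1.51, -0, 1.272, -0.115], TCP at [0.254, 0.543, 0.223] pointing down, gripper open.
Joint ranges: [-2.97, 2.97], [-1.01, 2.36], [0.21, 2.38], [-0.96, 4.11], [0.2, 2.71], [-2.98, 2.98]. Speed limits (rad/s): [2.39, 2.39, 3.14, 3.14, 3.14, 3.14].

INTERFACE

Orientations are given as a unit quaternion [w, x, y, z].
In Python, from cell import robot gives the robot as it stands. The module is installed in compiled form; this text tells all that it offers.
- The arm moves only by the tool step_arm, never from a script. Its argument "steps" is a list of rows, each a list of 3 entries, a list of its own where there are three numbers: the opening, from 0 (shut) to 1 (fully open), then the shift along the tool's x, y, z in m, then the turn, a rotation vector about the tool's x, y, z in degrees. A call has 1 to 8 rows; each row shifts and turns the pose as measured when the row begins, along the tool's axes as they then stand; what a row does not reach is not made up. A row lasts 1/12 s, in which the tool goes at most 41.7 mm and 7.16 degrees, less where a joint would pass 70% of its speed; a pose out of reach is approached as far as the arm can. A call with a gripper value outside its range is refused whole. The fingers move at their own pace and stop on an object; the grip force is fixed at half the most. Time passes only in rows, so rows that do not move let the fingers close. It gives the time, the measured TCP pose, the force and the opening at its end, in the units of the state.
- robot.observe(): the state, without advancing time (a new reading comes with each control period).
- robot.capture(name): name is "side" or "top"; returns a dict with "img" (420x560x3 uint8, blue, green, red), "fx", "fy", "cx", "cy" (pixels), "k1" (the pictures are not rectified: a ray, as slopes to the right and down, at radius r is drawn at 1 + k1 r^2 times it, then the intrinsics apply), "R" (3x3) and "t" (3): a world point X has camera coordinates R X + t. Camera axes: x right, y down, z forward; pixel columns grow to the right and rows downward; lengths in m; the calibration is good to about 2 mm. A picture is of the moment at which its call begins. There is no depth.
- robot.hand_in(): hands the job in, once; it reports no verdict.
The state is a dict: "clock": time; "joint_pos": joint angles; "joint_vel": joint speeds; "effort": joint torques, N m; "eef_pos": TCP position; "tool_rot": TCP orientation; "force": force on the tool from outside, world axes, zero at the start; "moment": the same for the moment, N m; "finger_gap": finger opening in m.
Only numpy, scipy, OpenCV 4.12 (cv2) and the standard library are available. Lean on these libraries where they do the work, as an engineer would, in place of code of your own. Each camera call takes 0.05 s, during which the arm holds its last target. There are 200 camera calls.

TASK

On the plywood board, sweep the three round plugs through the narrow gate one at a time, so that all three end up lying flat in a row, fully inside the slot behind it. Only push them with the fingertips: never pick up, lift or tip a plug. Leave the square plug where it lies, and do not disturb the rubber stamp, the tally counter or the carton.

Things in the scene. Friction and masses are not known exactly. Their poses are not given: they have to be found in the camera images.
- sweep_board: fixed plywood board, 8 mm thick, on the table, with aluminium walls 16 mm high (tops 24 mm above the table) and 8 mm thick. Origin on the table below the middle of the gate; x runs through the gate along the slot, y to the left of that, z up. Sweeping area: x -200 to 0, y -150 to +150 mm, no rim at its back and sides. Wing walls run from the gate posts (x 0, y +-27 mm) to x -31, y +-135 mm
- gate (a point): middle of the gate, the 46 mm wide mouth of the slot, on the board's top face (8 mm above the table); axes as sweep_board: x points into the slot, a straight lane 46 mm wide and open above, with room for the three plugs in a row and 10 mm to spare; a plug pushed in moves those before it along
- slot_end (a point): middle of the foot of the slot's end wall, on the board's top face, 118 mm past the gate along x
- plug_0: one of three identical grey plastic round core plugs, a disc 36 mm in diameter and 15 mm high with a dished top, 30 g, lying flat on the board; origin at the centre of its underside, z up
- plug_1: one of three identical grey plastic round core plugs, a disc 36 mm in diameter and 15 mm high with a dished top, 30 g, lying flat on the board; origin at the centre of its underside, z up
- plug_2: one of three identical grey plastic round core plugs, a disc 36 mm in diameter and 15 mm high with a dished top, 30 g, lying flat on the board; origin at the centre of its underside, z up
- square_plug: grey plastic square plug, 34 x 34 x 15 mm, lying on the board among the round ones; it stays where it is; origin at the centre of its underside
- stamp: wooden rubber stamp with a turned handle, 26 x 52 x 70 mm, standing on the table to the near right of the board; not to be disturbed; origin at the centre of its underside
- carton: closed carton 78 x 117 x 58 mm on the table to the right of the board; not to be disturbed; origin at the centre of its underside
- tally: chromed hand tally counter with a finger ring, 80 x 49 x 25 mm, on the table near the board's left edge; not to be disturbed; origin at the centre of its underside
Mind the look-alikes: they are no part of the job. What is shaped like the plug_1 but yellow is not meant.

How it is judged:
On the way, in this order (a step that is already met when the one before it is completed fails the run):
1. one round plug is inside the slot while the other two are still before the gate ((((x of plug_0 in the frame of gate between 0.014 and 0.11 m and y of plug_0 in the frame of gate between -0.012 and 0.012 m and z of plug_0 in the frame of gate below 0.004 m) and x of each of plug_1, plug_2 in the frame of gate below 0 m) or ((x of plug_1 in the frame of gate between 0.014 and 0.11 m and y of plug_1 in the frame of gate between -0.012 and 0.012 m and z of plug_1 in the frame of gate below 0.004 m) and x of each of plug_0, plug_2 in the frame of gate below 0 m) or ((x of plug_2 in the frame of gate between 0.014 and 0.11 m and y of plug_2 in the frame of gate between -0.012 and 0.012 m and z of plug_2 in the frame of gate below 0.004 m) and x of each of plug_0, plug_1 in the frame of gate below 0 m))), for 0.2 s.
2. two round plugs are inside the slot while the third is still before the gate (((x of plug_0 in the frame of gate below 0 m and (x of plug_1 in the frame of gate between 0.014 and 0.11 m and y of plug_1 in the frame of gate between -0.012 and 0.012 m and z of plug_1 in the frame of gate below 0.004 m) and (x of plug_2 in the frame of gate between 0.014 and 0.11 m and y of plug_2 in the frame of gate between -0.012 and 0.012 m and z of plug_2 in the frame of gate below 0.004 m)) or (x of plug_1 in the frame of gate below 0 m and (x of plug_0 in the frame of gate between 0.014 and 0.11 m and y of plug_0 in the frame of gate between -0.012 and 0.012 m and z of plug_0 in the frame of gate below 0.004 m) and (x of plug_2 in the frame of gate between 0.014 and 0.11 m and y of plug_2 in the frame of gate between -0.012 and 0.012 m and z of plug_2 in the frame of gate below 0.004 m)) or (x of plug_2 in the frame of gate below 0 m and (x of plug_0 in the frame of gate between 0.014 and 0.11 m and y of plug_0 in the frame of gate between -0.012 and 0.012 m and z of plug_0 in the frame of gate below 0.004 m) and (x of plug_1 in the frame of gate between 0.014 and 0.11 m and y of plug_1 in the frame of gate between -0.012 and 0.012 m and z of plug_1 in the frame of gate below 0.004 m)))), for 0.2 s.
At the end, for the whole second after the job is handed in: all three round plugs rest flat on the board inside the slot, centres at least 14 mm past the gate (rear edge at most 4 mm short of it) and at rest; the square plug is within 25 mm of where it lay (x of plug_0 in the frame of gate between 0.014 and 0.11 m and y of plug_0 in the frame of gate between -0.012 and 0.012 m and z of each of plug_0, plug_1, plug_2 in the frame of gate below 0.004 m and angle between each of plug_0, plug_1, plug_2's own z axis and vertical below 0.15 rad and linear speed of each of plug_0, plug_1, plug_2 below 0.01 m/s and x of plug_1 in the frame of gate between 0.014 and 0.11 m and y of plug_1 in the frame of gate between -0.012 and 0.012 m and x of plug_2 in the frame of gate between 0.014 and 0.11 m and y of plug_2 in the frame of gate between -0.012 and 0.012 m and distance of square_plug from where it was at the start of the episode below 0.025 m); the robot touches nothing.
It fails at once if a plug is lifted more than 10 mm off the board (z of any of plug_0, plug_1, plug_2, square_plug in the frame of gate above 0.01 m).
It fails at once if a plug is tipped by more than 0.5 rad (angle between any of plug_0, plug_1, plug_2, square_plug's own z axis and vertical above 0.5 rad).
It fails at once if the square plug is moved more than 25 mm (distance of square_plug from where it was at the start of the episode above 0.025 m).
It fails at once if the stamp, the tally counter or the carton is moved more than 20 mm (distance of any of stamp, tally, carton from where it was at the start of the episode above 0.02 m).
It also fails if it takes over 72 s, if anything falls off the work surface, if the arm or the gripper's body presses on something with over 40 N, if the wrist force passes 120 N, or if a joint passes its speed limit or range.

## Working session

There is one attempt and no reset: what is moved stays moved. The work goes in short steps, Python scripts to look and compute and a tool call to move; the robot and the scene stay as the last step left them, time stands still between calls to the robot, and variables do not carry over. Pictures are saved under pics/ and viewed, about 8 in all and at most 12, crops included, and the job is handed in when it is done.

Besides the shell and the picture viewer there is one more tool, called by a JSON object that holds its "op" and its "data". step_arm: Moves the arm, as the interface text tells. Its arguments: {"type":"object","properties":{"steps":{"type":"array"}},"required":["steps"]}

```bash
mkdir -p pics; cat > h.py <<'E'
import numpy as np, cv2
from cell import robot
def cap(n,f):
    c=robot.capture(n); cv2.imwrite(f,c["img"]); np.savez(f[:-4]+'_'+n+'.npz',**{k:c[k] for k in c}); return c
def K(c): return np.array([[c["fx"],0,c["cx"]],[0,c["fy"],c["cy"]],[0,0,1.]])
def pix2w(c,uv,z):
    R=np.array(c["R"]);t=np.array(c["t"]); out=[]
    for u,v in uv:
        d=np.array([(u-c["cx"])/c["fx"],(v-c["cy"])/c["fy"]]); s=d.copy()
        for _ in range(30): s=d/(1+c["k1"]*(s@s))
        r=R.T@np.array([*s,1]); o=-R.T@t; out.append(o+r*(z-o[2])/r[2])
    return np.array(out)
def w2pix(c,P):
    q=np.asarray(P)@np.array(c["R"]).T+np.array(c["t"]); s=q[:,:2]/q[:,2:]
    s=s*(1+c["k1"]*(s**2).sum(1,keepdims=True)); return s*[c["fx"],c["fy"]]+[c["cx"],c["cy"]]
E
python3 - <<'E'
from h import *
for n in("top","side"):
    c=cap(n,f"pics/{n}0.png"); print(n,c["fx"],c["k1"],-np.array(c["R"]).T@c["t"],np.round(c["R"],2).tolist())
print(robot.observe())
E
```

```text
top 452.9372044845046 0.03477353650638206 [ 0.46154639 -0.05881543  1.04543411] [[0.03, -1.0, 0.0], [-0.99, -0.03, -0.13], [0.13, 0.0, -0.99]]
side 423.7482723913118 -0.13569278540749147 [ 0.58379128 -0.94197699  0.63889403] [[1.0, 0.01, -0.0], [0.0, -0.56, -0.83], [-0.0, 0.83, -0.56]]
{'clock': 0.1, 'joint_pos': array([ 1.01791077e+00,  3.59430947e-01,  1.51132495e+00, -8.48385526e-07,
        1.27250456e+00, -1.15124040e-01]), 'joint_vel': array([ 0.00220541, -0.00173126, -0.00211845,  0.00259618, -0.00024471,
       -0.00017386]), 'effort': array([ 1.51870405e-03, -5.16350055e+01, -2.71410316e+01,  6.78758835e-02,
        2.74180435e-02, -8.83667326e-06]), 'eef_pos': array([0.2540365 , 0.54287475, 0.22189458]), 'tool_rot': array([ 0.69004273,  0.1529819 ,  0.6904288 , -0.15409623]), 'force': array([ 0.47959774, -0.59587546,  1.13714573]), 'moment': array([ 0.04120806, -0.01933573,  0.05404396]), 'finger_gap': 0.08772674000420061}
```

View pics/top0.png

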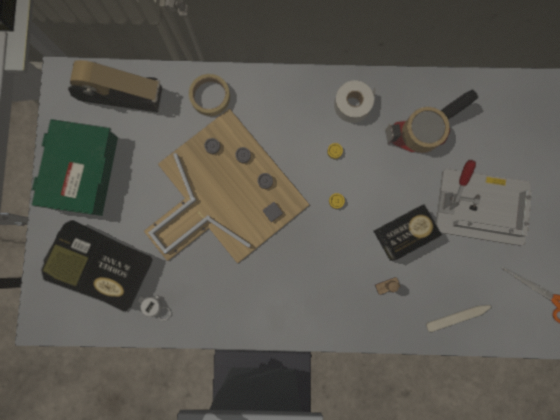

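View pics/side0.png

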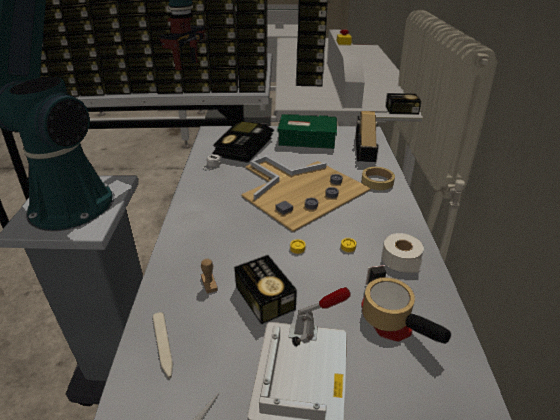

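```bash
python3 -c "
import cv2
i=cv2.imread('pics/top0.png')[100:270,135:320]
cv2.imwrite('pics/c0.png',cv2.convertScaleAbs(cv2.resize(i,None,fx=4,fy=3.5 if 0 else 4,interpolation=2)[:600*2],alpha=1.6)[:680:1][:600+80])
j=cv2.imread('pics/c0.png');print(j.shape);cv2.imwrite('pics/c0.png',j[:600])
"
```

```text
(680, 740, 3)
```

View pics/c0.png

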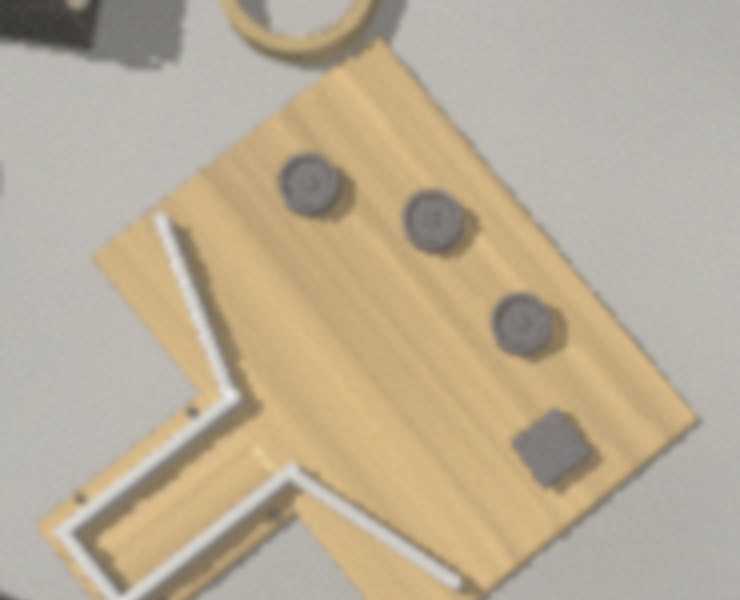

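```bash
cat >> h.py <<'E'
def c2f(p): return [(135+(u+.5)/4-.5,100+(v+.5)/4-.5) for u,v in p]
def fit(A,B):
    a=A-A.mean(0);b=B-B.mean(0); th=np.arctan2((a[:,0]*b[:,1]-a[:,1]*b[:,0]).sum(),(a*b).sum())
    R=np.array([[np.cos(th),-np.sin(th)],[np.sin(th),np.cos(th)]]); t=B.mean(0)-R@A.mean(0); return th,R,t
E
python3 - <<'E'
from h import *
c=dict(np.load('pics/top0_top.npz'))
top=[(237,398),(292,470),(460,580),(163,215),(67,530),(122,602)]
bt=[(382,40),(95,257),(700,422)]
W=np.r_[pix2w(c,c2f(top),.024),pix2w(c,c2f(bt),.008)][:,:2]
A=np.array([(0,-27),(0,27),(-31,135),(-31,-135),(122,-27),(122,27),(-200,-150),(0,-150),(-200,150)])/1e3
th,R,t=fit(A,W); print(th,np.degrees(th),t); print(np.round((W-(A@R.T+t))*1e3,1).tolist())
P=pix2w(c,c2f([(311,184),(434,221),(523,324),(552,449)]),.023)[:,:2]
print("world",P.round(4).tolist()); print("board",((P-t)@R*1e3).round(1).tolist())
np.savez('pose.npz',th=th,t=t)
E
```

```text
2.2847668958260154 130.9075003020369 [0.5947287  0.12641048]
[[0.5, -1.4], [0.9, 0.8], [2.4, -2.3], [4.1, -1.0], [2.8, -2.0], [4.0, 0.2], [-4.2, -3.0], [-9.1, 7.8], [-1.4, 0.8]]
world [[0.7421, 0.1063], [0.7221, 0.0345], [0.663, -0.0187], [0.5911, -0.0374]]
board [[-111.7, -98.2], [-152.9, -36.0], [-154.4, 43.5], [-121.4, 110.0]]
```

```bash
python3 - <<'E'
from h import *
c=dict(np.load('pics/top0_top.npz'))
top=[(237,398),(292,470),(460,580),(163,215),(67,530),(122,602)]
bt=[(382,40),(700,422)]
W=np.r_[pix2w(c,c2f(top),.024),pix2w(c,c2f(bt),.008)][:,:2]
A=np.array([(0,-27),(0,27),(-31,135),(-31,-135),(122,-27),(122,27),(-200,-150),(-200,150)])/1e3
th,R,t=fit(A,W); print(th,np.degrees(th),t); print(np.round((W-(A@R.T+t))@R*1e3,1).tolist())
P=pix2w(c,c2f([(311,184),(434,221),(523,324),(552,449)]),.023)[:,:2]
print("board",((P-t)@R*1e3).round(1).tolist())
np.savez('pose.npz',th=th,t=t)
w=lambda q:np.array(q)/1e3@R.T+t
print(w([(-200,0),(118,0),(0,0)]))
E
```

```text
2.275101867197064 130.3537349527249 [0.59606046 0.12560734]
[[0.3, 1.0], [1.3, -0.7], [-3.1, -0.1], [-0.6, -2.3], [-1.6, 0.8], [-1.2, -1.5], [3.4, 3.7], [1.5, -0.9]]
board [[-109.3, -98.8], [-151.1, -37.0], [-153.3, 42.5], [-121.0, 109.3]]
[[ 0.72556141 -0.02680494]
 [ 0.5196549   0.21553059]
 [ 0.59606046  0.12560734]]
```

```bash
cat >> h.py <<'E'
from scipy.spatial.transform import Rotation as Ro
_p=np.load('pose.npz') if __import__('os').path.exists('pose.npz') else None
TH=float(_p['th']);T=_p['t']
RB=np.array([[np.cos(TH),-np.sin(TH)],[np.sin(TH),np.cos(TH)]])
def cur():
    s=robot.observe(); q=s['tool_rot']; return np.array(s['eef_pos']),Ro.from_quat([q[1],q[2],q[3],q[0]]),s
def rot(head,flip): # tool z along heading in board frame, x down
    a=TH+np.radians(head)+(np.pi if flip else 0); z=np.array([np.cos(a),np.sin(a),0]); x=np.array([0,0,-1.])
    return Ro.from_matrix(np.c_[x,np.cross(z,x),z])
def plan(wps,step,flip,op):
    """wps: (bx mm,by mm,z mm,heading deg)"""
    p,r,s=cur(); b=(p[:2]-T)@RB*1e3; print('now board',b.round(1),'z',(p[2]*1e3).round(1),'F',s['force'].round(1),'gap',round(s['finger_gap'],4),'t',s['clock'])
    z=r.as_matrix()[:2,2]*(-1 if flip else 1); print('head',np.degrees(np.arctan2(*(RB.T@z)[::-1])).round(1))
    rows=[]
    for w in wps:
        P=np.r_[RB@(np.array(w[:2])/1e3)+T,w[2]/1e3]; Rr=rot(w[3],flip); dr=(r.inv()*Rr).as_rotvec(degrees=True)
        n=int(max(1,np.ceil(np.linalg.norm(P-p)*1e3/step),np.ceil(np.linalg.norm(dr)/7)))
        p0,r0=p,r
        for k in range(1,n+1):
            pk=p0+(P-p0)*k/n; rk=r0*Ro.from_rotvec(dr*k/n,degrees=True)
            rows.append([op,(r.inv().apply(pk-p)).round(3).tolist(),((r.inv()*rk).as_rotvec(degrees=True)).round(1).tolist()]); p,r=pk,rk
    for i in range(0,len(rows),8): print(str(rows[i:i+8]).replace(' ',''))
E
python3 - <<'E'
from h import *
print(cur()[1].as_matrix().round(2).tolist())
for f in(0,1): 
  print('flip',f);plan([(-187,56,150,-22)],38,f,.13)
E
```

```text
[[-0.0, 0.42, 0.91], [-0.0, 0.91, -0.42], [-1.0, -0.0, -0.0]]
flip 0
now board [539.4  -9.5] z 221.9 F [ 0.5 -0.6  1.1] gap 0.0877 t 0.1
head -155.4
[[0.13,[0.004,-0.018,0.032],[-6.7,-0.0,0.0]],[0.13,[0.004,-0.022,0.029],[-6.7,-0.0,0.0]],[0.13,[0.004,-0.025,0.027],[-6.7,-0.0,0.0]],[0.13,[0.004,-0.028,0.024],[-6.7,-0.0,0.0]],[0.13,[0.004,-0.03,0.02],[-6.7,-0.0,0.0]],[0.13,[0.004,-0.033,0.017],[-6.7,-0.0,0.0]],[0.13,[0.004,-0.034,0.013],[-6.7,-0.0,0.0]],[0.13,[0.004,-0.035,0.009],[-6.7,-0.0,0.0]]]
[[0.13,[0.004,-0.036,0.004],[-6.7,-0.0,0.0]],[0.13,[0.004,-0.036,0.0],[-6.7,-0.0,0.0]],[0.13,[0.004,-0.036,-0.004],[-6.7,-0.0,0.0]],[0.13,[0.004,-0.036,-0.008],[-6.7,-0.0,0.0]],[0.13,[0.004,-0.034,-0.012],[-6.7,-0.0,0.0]],[0.13,[0.004,-0.033,-0.016],[-6.7,-0.0,0.0]],[0.13,[0.004,-0.031,-0.02],[-6.7,-0.0,0.0]],[0.13,[0.004,-0.028,-0.023],[-6.7,-0.0,0.0]]]
[[0.13,[0.004,-0.025,-0.026],[-6.7,-0.0,0.0]],[0.13,[0.004,-0.022,-0.029],[-6.7,-0.0,0.0]],[0.13,[0.004,-0.018,-0.032],[-6.7,-0.0,0.0]],[0.13,[0.004,-0.015,-0.033],[-6.7,-0.0,0.0]]]
flip 1
now board [539.4  -9.5] z 221.9 F [ 0.5 -0.6  1.1] ga
[... 160 characters left out ...]
.004,-0.014,0.034],[2.3,0.0,0.0]],[0.13,[0.004,-0.013,0.034],[2.3,0.0,0.0]],[0.13,[0.004,-0.011,0.035],[2.3,0.0,0.0]],[0.13,[0.004,-0.01,0.035],[2.3,0.0,0.0]],[0.13,[0.004,-0.008,0.035],[2.3,0.0,0.0]]]
[[0.13,[0.004,-0.007,0.036],[2.3,0.0,0.0]],[0.13,[0.004,-0.006,0.036],[2.3,0.0,0.0]],[0.13,[0.004,-0.004,0.036],[2.3,0.0,0.0]],[0.13,[0.004,-0.003,0.036],[2.3,0.0,0.0]],[0.13,[0.004,-0.001,0.036],[2.3,0.0,0.0]],[0.13,[0.004,0.0,0.036],[2.3,0.0,0.0]],[0.13,[0.004,0.002,0.036],[2.3,0.0,0.0]],[0.13,[0.004,0.003,0.036],[2.3,0.0,0.0]]]
[[0.13,[0.004,0.005,0.036],[2.3,0.0,0.0]],[0.13,[0.004,0.006,0.036],[2.3,0.0,0.0]],[0.13,[0.004,0.008,0.036],[2.3,0.0,0.0]],[0.13,[0.004,0.009,0.035],[2.3,0.0,0.0]]]
```

{"op": "step_arm", "data": {"steps": [[0.13, [0.004, -0.018, 0.032], [2.3, 0, 0]], [0.13, [0.004, -0.017, 0.032], [2.3, 0, 0]], [0.13, [0.004, -0.015, 0.033], [2.3, 0, 0]], [0.13, [0.004, -0.014, 0.034], [2.3, 0, 0]], [0.13, [0.004, -0.013, 0.034], [2.3, 0, 0]], [0.13, [0.004, -0.011, 0.035], [2.3, 0, 0]], [0.13, [0.004, -0.01, 0.035], [2.3, 0, 0]], [0.13, [0.004, -0.008, 0.035], [2.3, 0, 0]]]}}

```text
clock: 0.77
eef_pos: [0.4231, 0.3018, 0.1862]
tool_rot: [0.655, 0.262, 0.658, -0.263]
force: [0.5, 0.1, 1.0]
finger_gap: 0.0379
```

{"op": "step_arm", "data": {"steps": [[0.13, [0.004, -0.007, 0.036], [2.3, 0, 0]], [0.13, [0.004, -0.006, 0.036], [2.3, 0, 0]], [0.13, [0.004, -0.004, 0.036], [2.3, 0, 0]], [0.13, [0.004, -0.003, 0.036], [2.3, 0, 0]], [0.13, [0.004, -0.001, 0.036], [2.3, 0, 0]], [0.13, [0.004, 0, 0.036], [2.3, 0, 0]], [0.13, [0.004, 0.002, 0.036], [2.3, 0, 0]], [0.13, [0.004, 0.003, 0.036], [2.3, 0, 0]]]}}

```text
clock: 1.43
eef_pos: [0.5922, 0.0499, 0.1494]
tool_rot: [0.6, 0.368, 0.606, -0.37]
force: [0.6, 0.8, -0.2]
finger_gap: 0.0111
```

```bash
python3 - <<'E'
from h import *
plan([(-190,58,80,-22),(-190,58,12,-22)],36,1,.13)
E
```

```text
now board [-55.2  52. ] z 149.4 F [ 0.6  0.8 -0.2] gap 0.0111 t 1.4333
head -13.3
[[0.13,[0.014,0.005,0.027],[1.7,-0.0,0.1]],[0.13,[0.014,0.006,0.026],[1.7,-0.0,0.1]],[0.13,[0.014,0.007,0.026],[1.7,-0.0,0.1]],[0.13,[0.014,0.007,0.026],[1.7,-0.0,0.1]],[0.13,[0.014,0.008,0.026],[1.7,-0.0,0.1]],[0.13,[0.034,-0.0,-0.0],[-0.0,0.0,0.0]],[0.13,[0.034,-0.0,-0.0],[-0.0,0.0,-0.0]]]
```

{"op": "step_arm", "data": {"steps": [[0.13, [0.014, 0.005, 0.028], [1.8, 0, 0]], [0.13, [0.014, 0.006, 0.027], [1.8, 0, 0]], [0.13, [0.014, 0.007, 0.027], [1.8, 0, 0]], [0.13, [0.014, 0.007, 0.027], [1.8, 0, 0]], [0.13, [0.014, 0.008, 0.027], [1.8, 0, 0]], [0.13, [0.012, 0, 0], [0, 0, 0]], [0.13, [0, 0, 0], [0, 0, 0]]]}}

```text
clock: 2.02
eef_pos: [0.6822, -0.077, 0.0598]
tool_rot: [0.566, 0.419, 0.57, -0.422]
force: [-0.4, 1.5, -0.7]
finger_gap: 0.0117
```

```bash
python3 - <<'E'
from h import *
plan([(-190,58,12,-22)],36,1,.13)
c=cap('top','pics/t1.png'); i=c["img"][100:270,135:320]
cv2.imwrite('pics/c1.png',cv2.convertScaleAbs(cv2.resize(i,None,fx=3.5,fy=3.5,interpolation=2),alpha=1.6))
E
```

```text
now board [-210.2   65.5] z 59.8 F [-0.4  1.5 -0.7] gap 0.0117 t 2.0167
head -23.4
[[0.13,[0.024,-0.0,-0.011],[-0.7,-0.1,0.2]],[0.13,[0.024,-0.0,-0.011],[-0.7,-0.1,0.2]]]
```

View pics/c1.png

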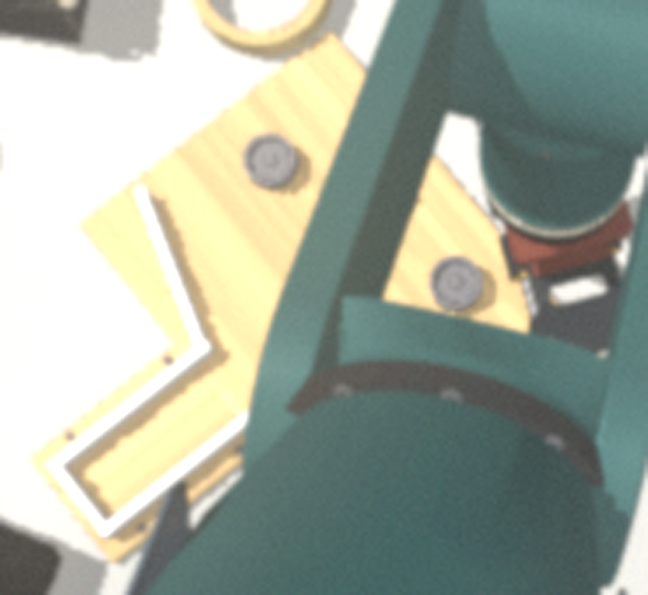

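{"op": "step_arm", "data": {"steps": [[0.13, [0.022, 0, 0.011], [-0.7, 0, 0]], [0.13, [0.018, 0, 0.008], [-0.7, 0, 0]], [0.13, [0.004, 0, 0], [0, 0, 0]]]}}

```text
clock: 2.32
eef_pos: [0.6892, -0.0932, 0.0192]
tool_rot: [0.574, 0.412, 0.575, -0.413]
force: [-0.7, 0.1, 0.3]
finger_gap: 0.0117
```

```bash
python3 - <<'E'
from h import *
plan([(-190,58,12,-22),(-78,12,12,-22)],13,1,.13)
E
```

```text
now board [-227.1   70.7] z 19.2 F [-0.7  0.1  0.3] gap 0.0117 t 2.3167
head -21.7
[[0.13,[0.002,-0.0,-0.01],[0.1,0.0,0.0]],[0.13,[0.002,-0.0,-0.01],[0.1,0.0,0.0]],[0.13,[0.002,-0.0,-0.01],[0.1,0.0,0.0]],[0.13,[0.002,-0.001,-0.01],[0.1,0.0,0.0]],[0.13,[-0.0,0.0,-0.012],[0.0,0.0,0.0]],[0.13,[-0.0,0.0,-0.012],[0.0,0.0,0.0]],[0.13,[-0.0,0.0,-0.012],[0.0,0.0,0.0]],[0.13,[-0.0,0.0,-0.012],[0.0,0.0,0.0]]]
[[0.13,[-0.0,0.0,-0.012],[0.0,0.0,0.0]],[0.13,[-0.0,0.0,-0.012],[0.0,0.0,0.0]],[0.13,[-0.0,0.0,-0.012],[0.0,0.0,0.0]],[0.13,[-0.0,0.0,-0.012],[0.0,0.0,0.0]],[0.13,[-0.0,0.0,-0.012],[-0.0,0.0,0.0]],[0.13,[-0.0,0.0,-0.012],[0.0,0.0,0.0]]]
```

{"op": "step_arm", "data": {"steps": [[0.13, [0.002, 0, -0.01], [0, 0, 0]], [0.13, [0.002, 0, -0.01], [0, 0, 0]], [0.13, [0.002, 0, -0.01], [0, 0, 0]], [0.13, [0.001, 0, -0.01], [0, 0, 0]], [0.13, [0, 0, -0.01], [0, 0, 0]], [0.13, [0, 0, -0.01], [0, 0, 0]], [0.13, [0, 0, -0.01], [0, 0, 0]], [0.13, [0, 0, -0.01], [0, 0, 0]]]}}

```text
clock: 2.98
eef_pos: [0.6606, -0.0051, 0.0173]
tool_rot: [0.576, 0.412, 0.575, -0.411]
force: [-0.0, 1.0, 0.1]
finger_gap: 0.0117
```

```bash
python3 - <<'E'
from h import *
plan([(-78,12,12,-22)],12,1,.13)
cap('side','pics/s1.png')
c=cv2.imread('pics/s1.png')[130:250,200:400]
cv2.imwrite('pics/s1c.png',cv2.convertScaleAbs(cv2.resize(c,None,fx=4,fy=4,interpolation=2),alpha=1.3))
E
```

```text
now board [-141.4   35.4] z 17.3 F [-0.   1.   0.1] gap 0.0117 t 2.9833
head -21.5
[[0.13,[0.001,-0.0,-0.011],[0.1,0.0,-0.0]],[0.13,[0.001,-0.0,-0.011],[0.1,0.0,-0.0]],[0.13,[0.001,-0.0,-0.011],[0.1,0.0,-0.0]],[0.13,[0.001,-0.0,-0.011],[0.1,0.0,-0.0]],[0.13,[0.001,-0.0,-0.011],[0.1,0.0,-0.0]],[0.13,[0.001,-0.0,-0.011],[0.1,0.0,-0.0]]]
```

View pics/s1c.png

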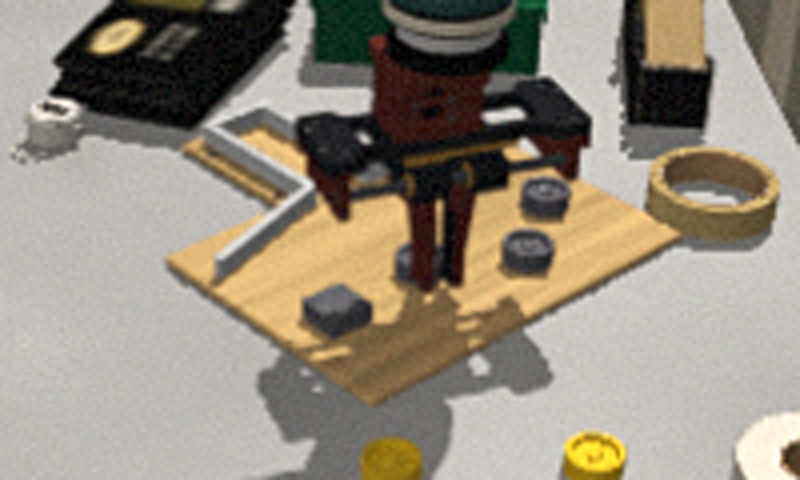

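```bash
python3 - <<'E'
from h import *
c=dict(np.load('pics/s1_side.npz'))
b=np.array([(-116,25),(-141.4,35.4),(-153,42),(-121,109)])/1e3
W=np.c_[b@RB.T+T,[.023,.017,.023,.023]]
print(((w2pix(c,W)-[200,130])*4).round(0))
E
```

```text
[[417. 253.]
 [432. 282.]
 [437. 285.]
 [328. 301.]]
```

{"op": "step_arm", "data": {"steps": [[0.13, [0.005, 0, 0], [0, 0, 0]], [0.13, [0.003, 0, -0.004], [0, 0, 0]], [0.13, [0.001, 0, -0.01], [0, 0, 0]], [0.13, [0.001, 0, -0.01], [0, 0, 0]], [0.13, [0, 0, -0.01], [0, 0, 0]], [0.13, [0, 0, -0.004], [0, 0, 0]], [0.13, [0, 0, 0], [0, 0, 0]]]}}

```text
clock: 3.62
eef_pos: [0.6508, 0.033, 0.0085]
tool_rot: [0.579, 0.412, 0.572, -0.411]
force: [0.0, -0.8, 2.5]
finger_gap: 0.0114
```

```bash
cat >> h.py <<'E'
def side(f,b,z=.023,box=(200,120,400,260)):
    c=cap('side',f); x0,y0,x1,y1=box; i=cv2.convertScaleAbs(cv2.resize(c["img"][y0:y1,x0:x1],None,fx=4,fy=4,interpolation=2),alpha=1.3)
    cv2.imwrite(f[:-4]+'c.png',i)
    b=np.array(b)/1e3; print(((w2pix(c,np.c_[b@RB.T+T,[z]*len(b)])-[x0,y0])*4).round(0).tolist())
E
python3 - <<'E'
from h import *
plan([(-78,12,12,-22)],12,1,.13)
side('pics/s2.png',[(-50,0)])
E
```

```text
now board [-106.    18.3] z 8.5 F [ 0.  -0.8  2.5] gap 0.0114 t 3.6167
head -21.5
[[0.13,[-0.001,-0.001,-0.009],[0.2,0.1,-0.1]],[0.13,[-0.001,-0.001,-0.009],[0.2,0.1,-0.1]],[0.13,[-0.001,-0.002,-0.009],[0.2,0.1,-0.1]]]
[[379.0, 242.0]]
```

View pics/s2c.png

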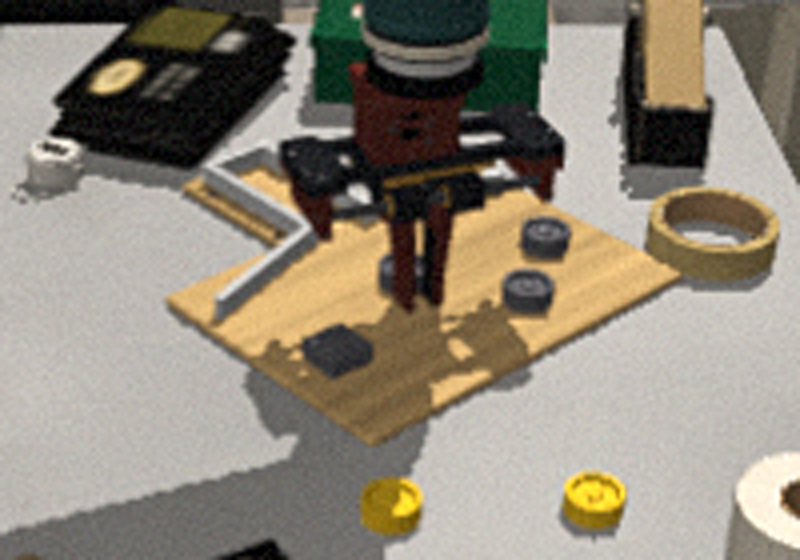

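```bash
python3 - <<'E'
from h import *
c=dict(np.load('pics/s2_side.npz'))
for q in [(-81,8),(-75,6),(-70,6)]:
  b=np.array([q])/1e3; print(q,((w2pix(c,np.c_[b@RB.T+T,[.023]])-[200,120])*4).round(0))
plan([(-111,13,13,-9),(-52,4,12,-5),(-30,0,12,0),(-6,0,12,0)],10,1,.13)
E
```

```text
(-81, 8) [[401. 264.]]
(-75, 6) [[397. 259.]]
(-70, 6) [[392. 256.]]
now board [-106.2   18.4] z 8.5 F [0.1 1.1 1.4] gap 0.0113 t 3.6667
head -21.5
[[0.13,[-0.002,0.003,0.001],[-6.2,0.2,-0.2]],[0.13,[-0.002,0.003,0.002],[-6.2,0.2,-0.2]],[0.13,[0.0,-0.0,-0.01],[-0.7,0.0,0.0]],[0.13,[0.0,0.0,-0.01],[-0.7,0.0,0.0]],[0.13,[0.0,0.0,-0.01],[-0.7,0.0,-0.0]],[0.13,[0.0,0.0,-0.01],[-0.7,0.0,0.0]],[0.13,[0.0,0.0,-0.01],[-0.7,0.0,-0.0]],[0.13,[0.0,0.001,-0.01],[-0.7,0.0,0.0]]]
[[0.13,[0.0,0.001,-0.007],[-1.7,0.0,0.0]],[0.13,[0.0,0.001,-0.007],[-1.7,0.0,0.0]],[0.13,[0.0,0.001,-0.007],[-1.7,0.0,0.0]],[0.13,[0.0,-0.0,-0.008],[0.0,0.0,0.0]],[0.13,[0.0,-0.0,-0.008],[0.0,0.0,0.0]],[0.13,[0.0,-0.0,-0.008],[0.0,0.0,0.0]]]
```

{"op": "step_arm", "data": {"steps": [[0.13, [-0.003, 0.003, 0.002], [-6.2, 0, 0]], [0.13, [-0.001, 0.003, 0.002], [-6.2, 0, 0]], [0.13, [0, 0, 0], [0, 0, 0]], [0.13, [0, 0, -0.008], [-0.7, 0, 0]], [0.13, [0, 0, -0.008], [-0.7, 0, 0]], [0.13, [0, 0, -0.008], [-0.7, 0, 0]], [0.13, [0, 0, -0.008], [-0.7, 0, 0]]]}}

```text
clock: 4.25
eef_pos: [0.6379, 0.059, 0.0103]
tool_rot: [0.626, 0.331, 0.623, -0.332]
force: [0.0, -0.2, -0.0]
finger_gap: 0.0117
```

```bash
python3 - <<'E'
from h import *
plan([(-52,4,12,-5),(-30,0,12,0),(-6,0,12,0)],8,1,.13)
E
```

```text
now board [-77.8  11.2] z 10.3 F [ 0.  -0.2 -0. ] gap 0.0117 t 4.25
head -6.3
[[0.13,[-0.0,0.001,-0.007],[-0.3,0.1,-0.0]],[0.13,[-0.0,0.001,-0.007],[-0.3,0.1,-0.0]],[0.13,[-0.0,0.001,-0.007],[-0.3,0.1,-0.0]],[0.13,[-0.0,0.001,-0.007],[-0.3,0.1,-0.0]],[0.13,[-0.0,0.001,-0.007],[-1.7,0.0,0.0]],[0.13,[-0.0,0.001,-0.007],[-1.7,0.0,0.0]],[0.13,[-0.0,0.001,-0.007],[-1.7,0.0,0.0]],[0.13,[-0.0,-0.0,-0.006],[0.0,0.0,0.0]]]
[[0.13,[-0.0,0.0,-0.006],[0.0,0.0,0.0]],[0.13,[-0.0,-0.0,-0.006],[0.0,0.0,0.0]],[0.13,[-0.0,-0.0,-0.006],[0.0,0.0,-0.0]]]
```

{"op": "step_arm", "data": {"steps": [[0.13, [0, 0.001, -0.007], [-0.3, 0, 0]], [0.13, [0, 0.002, -0.007], [-0.3, 0, 0]], [0.13, [0, 0.002, -0.007], [-0.5, 0, 0]], [0.13, [0, 0.001, -0.007], [-1, 0, 0]], [0.13, [0, 0.001, -0.006], [-1, 0, 0]], [0.13, [0, 0.001, -0.005], [-1, 0, 0]], [0.13, [0, 0, 0], [0, 0, 0]]]}}

```text
clock: 4.83
eef_pos: [0.617, 0.1025, 0.0099]
tool_rot: [0.638, 0.306, 0.636, -0.306]
force: [0.4, -0.1, -0.1]
finger_gap: 0.0114
```

```bash
python3 - <<'E'
from h import *
plan([(-6,0,12,0)],7,1,.13)
side('pics/s3.png',[(-10,0),(-5,0),(-6,4),(0,0)])
E
```

```text
now board [-31.1  -1. ] z 9.9 F [ 0.4 -0.1 -0.1] gap 0.0114 t 4.8333
head -1.6
[[0.13,[-0.001,-0.0,-0.006],[-0.4,0.0,0.0]],[0.13,[-0.001,-0.0,-0.006],[-0.4,0.0,0.0]],[0.13,[-0.001,-0.0,-0.006],[-0.4,0.0,0.0]],[0.13,[-0.001,-0.0,-0.006],[-0.4,0.0,0.0]]]
[[342.0, 221.0], [338.0, 218.0], [334.0, 220.0], [333.0, 215.0]]
```

View pics/s3c.png

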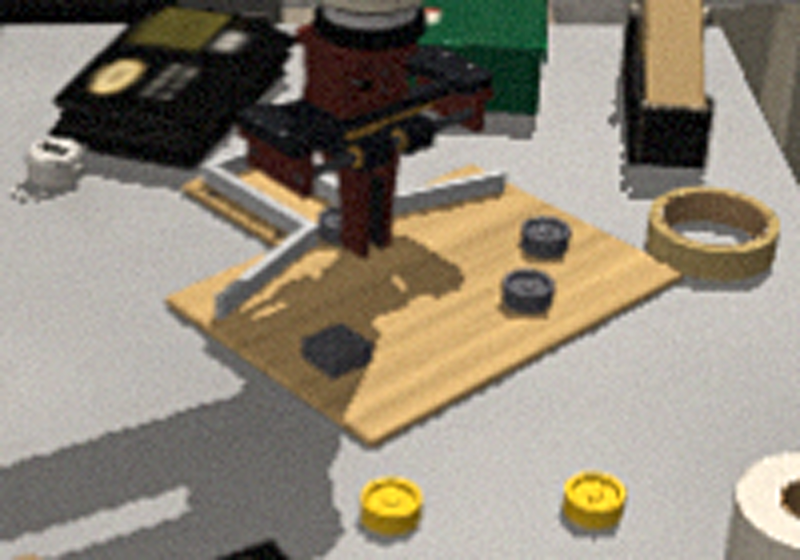

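{"op": "step_arm", "data": {"steps": [[0.13, [-0.001, 0, -0.006], [-0.6, 0, 0]], [0.13, [-0.001, 0, -0.006], [-0.6, 0, 0]], [0.13, [0, 0, -0.006], [-0.4, 0, 0]], [0.13, [0, 0, -0.006], [0, 0, 0]], [0.13, [0, 0, -0.003], [0, 0, 0]], [0.13, [0, 0, 0], [0, 0, 0]], [0.13, [0, 0, 0], [0, 0, 0]]]}}

```text
clock: 5.47
eef_pos: [0.5985, 0.1245, 0.0121]
tool_rot: [0.643, 0.296, 0.641, -0.297]
force: [0.4, 0.3, 0.4]
finger_gap: 0.0112
```

```bash
python3 - <<'E'
from h import *
plan([(-40,0,12,0),(-70,0,70,10),(-187,-53,60,20),(-187,-53,14,20)],35,1,.13)
E
```

```text
now board [-2.5 -1.1] z 12.1 F [0.4 0.3 0.4] gap 0.0112 t 5.4667
head 0.0
[[0.13,[0.0,-0.001,0.019],[0.0,0.1,-0.0]],[0.13,[0.0,-0.001,0.019],[0.0,0.1,-0.0]],[0.13,[-0.029,0.0,0.015],[-5.0,0.0,0.0]],[0.13,[-0.029,-0.001,0.015],[-5.0,0.0,-0.0]],[0.13,[0.002,0.008,0.031],[-2.5,0.0,-0.0]],[0.13,[0.002,0.007,0.031],[-2.5,0.0,0.0]],[0.13,[0.002,0.005,0.032],[-2.5,-0.0,-0.0]],[0.13,[0.002,0.004,0.032],[-2.5,0.0,0.0]]]
[[0.13,[0.023,0.0,0.0],[0.0,0.0,0.0]],[0.13,[0.023,0.0,0.0],[0.0,0.0,0.0]]]
```

{"op": "step_arm", "data": {"steps": [[0.13, [0, -0.001, 0.019], [0, 0, 0]], [0.13, [0, -0.001, 0.019], [0, 0, 0]], [0.13, [-0.029, 0, 0.012], [-5, 0, 0]], [0.13, [-0.029, 0, 0.012], [-5, 0, 0]], [0.13, [0, 0.008, 0.031], [-2.5, 0, 0]], [0.13, [0, 0.007, 0.031], [-2.5, 0, 0]], [0.13, [0, 0.005, 0.026], [-2.5, 0, 0]], [0.13, [0, 0.003, 0.02], [-2.5, 0, 0]]]}}

```text
clock: 6.13
eef_pos: [0.7375, 0.0295, 0.0717]
tool_rot: [0.683, 0.173, 0.687, -0.176]
force: [0.2, 0.3, 0.1]
finger_gap: 0.0114
```

```bash
python3 - <<'E'
from h import *
plan([(-192,-51,60,20),(-192,-51,14,20)],30,1,.13)
E
```

```text
now board [-164.9  -45.6] z 71.7 F [0.2 0.3 0.1] gap 0.0114 t 6.1333
head 21.0
[[0.13,[0.006,-0.002,0.014],[0.5,-0.1,0.2]],[0.13,[0.006,-0.002,0.014],[0.5,-0.1,0.2]],[0.13,[0.023,-0.0,-0.0],[0.0,0.0,0.0]],[0.13,[0.023,-0.0,-0.0],[-0.0,0.0,0.0]]]
```

{"op": "step_arm", "data": {"steps": [[0.13, [0.004, -0.001, 0.01], [0, 0, 0]], [0.13, [0.004, -0.001, 0.01], [0, 0, 0]], [0.13, [0, 0, 0], [0, 0, 0]], [0.13, [0, 0, 0], [0, 0, 0]]]}}

```text
clock: 6.47
eef_pos: [0.7586, 0.0142, 0.0623]
tool_rot: [0.684, 0.175, 0.685, -0.178]
force: [0.0, 0.2, -0.8]
finger_gap: 0.0111
```

```bash
python3 - <<'E'
from h import *
plan([(-192,-51,14,20)],25,1,.13)
E
```

```text
now board [-190.1  -51.8] z 62.3 F [ 0.   0.2 -0.8] gap 0.0111 t 6.4667
head 20.7
[[0.13,[0.024,-0.001,0.001],[0.4,-0.0,0.1]],[0.13,[0.024,-0.001,0.001],[0.4,-0.0,0.1]]]
```

{"op": "step_arm", "data": {"steps": [[0.13, [0.02, 0, 0], [0.4, 0, 0]], [0.13, [0.018, 0, 0], [0.3, 0, 0]], [0.13, [0.004, 0, 0], [0, 0, 0]], [0.13, [0, 0, 0], [0, 0, 0]], [0.13, [0, 0, 0], [0, 0, 0]]]}}

```text
clock: 6.88
eef_pos: [0.7535, 0.0165, 0.0194]
tool_rot: [0.681, 0.18, 0.686, -0.183]
force: [0.6, -0.4, 0.2]
finger_gap: 0.0114
```

```bash
python3 - <<'E'
from h import *
plan([(-75,-9.5,12,20)],10,1,.13)
E
```

```text
now board [-185.1  -49.3] z 19.4 F [ 0.6 -0.4  0.2] gap 0.0114 t 6.8833
head 19.9
[[0.13,[0.001,0.0,-0.01],[-0.0,-0.0,0.0]],[0.13,[0.001,0.0,-0.01],[-0.0,-0.0,0.0]],[0.13,[0.001,0.0,-0.01],[-0.0,-0.0,0.0]],[0.13,[0.001,0.0,-0.01],[-0.0,-0.0,0.0]],[0.13,[0.001,0.0,-0.01],[-0.0,-0.0,0.0]],[0.13,[0.001,0.0,-0.01],[-0.0,-0.0,0.0]],[0.13,[0.001,0.0,-0.01],[-0.0,-0.0,0.0]],[0.13,[0.001,0.0,-0.01],[-0.0,-0.0,0.0]]]
[[0.13,[0.001,0.0,-0.01],[-0.0,-0.0,0.0]],[0.13,[0.001,0.0,-0.01],[-0.0,-0.0,0.0]],[0.13,[0.001,0.0,-0.01],[-0.0,-0.0,0.0]],[0.13,[0.001,0.0,-0.01],[-0.0,-0.0,0.0]]]
```

{"op": "step_arm", "data": {"steps": [[0.13, [0.006, 0, 0], [0, 0, 0]], [0.13, [0.001, 0, -0.005], [0, 0, 0]], [0.13, [0, 0, -0.009], [0, 0, 0]], [0.13, [0, 0, -0.009], [0, 0, 0]], [0.13, [0, 0, -0.009], [0, 0, 0]], [0.13, [0, 0, -0.009], [0, 0, 0]], [0.13, [0, 0, -0.009], [0, 0, 0]], [0.13, [0, 0, -0.009], [0, 0, 0]]]}}

```text
clock: 7.55
eef_pos: [0.6993, 0.0489, 0.0163]
tool_rot: [0.683, 0.18, 0.684, -0.183]
force: [-0.1, -0.4, -0.2]
finger_gap: 0.0111
```

```bash
python3 - <<'E'
from h import *
plan([(-75,-9.5,12,20)],9,1,.13)
E
```

```text
now board [-125.4  -29. ] z 16.3 F [-0.1 -0.4 -0.2] gap 0.0111 t 7.55
head 19.9
[[0.13,[0.001,-0.0,-0.008],[-0.0,-0.0,0.0]],[0.13,[0.001,-0.0,-0.008],[-0.0,-0.0,0.0]],[0.13,[0.001,-0.0,-0.008],[-0.0,-0.0,0.0]],[0.13,[0.001,-0.0,-0.008],[-0.0,-0.0,0.0]],[0.13,[0.001,-0.0,-0.008],[-0.0,-0.0,0.0]],[0.13,[0.001,-0.0,-0.008],[-0.0,-0.0,0.0]],[0.13,[0.001,-0.0,-0.008],[-0.0,-0.0,0.0]]]
```

{"op": "step_arm", "data": {"steps": [[0.13, [0.003, 0, -0.008], [0, 0, 0]], [0.13, [0.001, 0, -0.008], [0, 0, 0]], [0.13, [0, 0, -0.008], [0, 0, 0]], [0.13, [0, 0, -0.008], [0, 0, 0]], [0.13, [0, 0, -0.004], [0, 0, 0]], [0.13, [0, 0, 0], [0, 0, 0]], [0.13, [0, 0, 0], [0, 0, 0]]]}}

```text
clock: 8.13
eef_pos: [0.662, 0.0704, 0.0125]
tool_rot: [0.683, 0.18, 0.684, -0.182]
force: [0.1, -0.9, 0.6]
finger_gap: 0.0112
```

```bash
python3 - <<'E'
from h import *
p,_,_=cur(); b=(p[:2]-T)@RB*1e3
plan([(-88,-5,12,6),(-50,-1,12,2)],8,1,.13)
side('pics/s4.png',[b+27*np.array([.94,.34]),b])
E
```

```text
now board [-84.8 -14.5] z 12.5 F [ 0.1 -0.9  0.6] gap 0.0112 t 8.1333
head 20.0
[[0.13,[0.0,-0.005,-0.0],[7.0,-0.0,0.1]],[0.13,[0.0,-0.005,0.001],[7.0,-0.0,0.1]],[0.13,[0.0,-0.0,-0.008],[0.8,0.0,0.0]],[0.13,[0.0,-0.0,-0.008],[0.8,0.0,0.0]],[0.13,[0.0,-0.0,-0.008],[0.8,0.0,0.0]],[0.13,[0.0,-0.0,-0.008],[0.8,0.0,0.0]],[0.13,[0.0,-0.0,-0.008],[0.8,0.0,0.0]]]
[[394.0, 245.0], [428.0, 255.0]]
```

View pics/s4c.png

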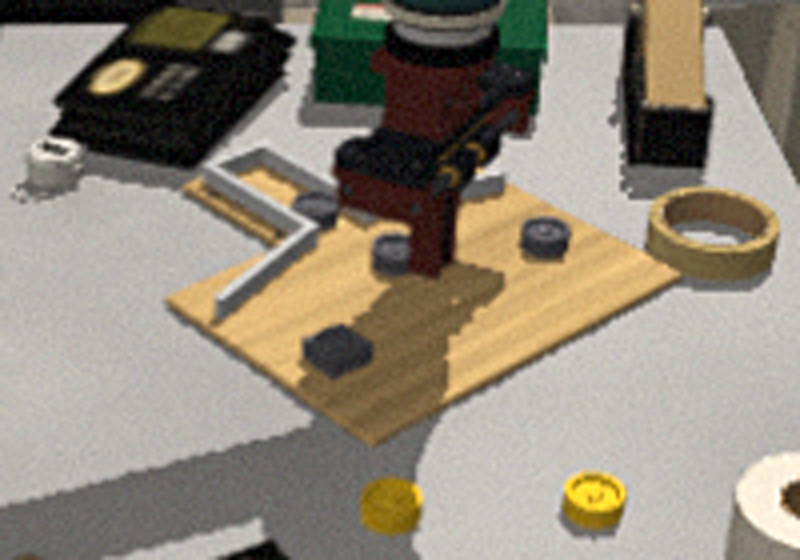

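{"op": "step_arm", "data": {"steps": [[0.13, [0, -0.004, 0.001], [7, 0, 0]], [0.13, [0, -0.004, 0.002], [7, 0, 0]], [0.13, [0, 0, 0], [0, 0, 0]], [0.13, [0, 0, -0.007], [0.6, 0, 0]], [0.13, [0, 0, -0.007], [0.6, 0, 0]], [0.13, [0, 0, -0.007], [0.6, 0, 0]], [0.13, [0, 0, -0.007], [0.6, 0, 0]]]}}

```text
clock: 8.77
eef_pos: [0.6424, 0.0815, 0.0125]
tool_rot: [0.651, 0.277, 0.649, -0.279]
force: [-0.3, -0.5, 1.1]
finger_gap: 0.0113
```

```bash
python3 - <<'E'
from h import *
plan([(-30,-1,12,0),(-5,0,12,0)],7,1,.13)
E
```

```text
now board [-63.7  -6.7] z 12.5 F [-0.3 -0.5  1.1] gap 0.0113 t 8.7667
head 3.3
[[0.13,[0.0,-0.001,-0.007],[0.7,0.0,0.0]],[0.13,[0.0,-0.001,-0.007],[0.7,0.0,0.0]],[0.13,[0.0,-0.001,-0.007],[0.7,0.0,0.0]],[0.13,[0.0,-0.001,-0.007],[0.7,0.0,0.0]],[0.13,[0.0,-0.001,-0.007],[0.7,0.0,0.0]],[0.13,[0.0,-0.0,-0.006],[0.0,0.0,0.0]],[0.13,[0.0,-0.0,-0.006],[0.0,0.0,0.0]],[0.13,[0.0,-0.0,-0.006],[0.0,-0.0,0.0]]]
[[0.13,[-0.0,-0.0,-0.006],[0.0,0.0,0.0]]]
```

{"op": "step_arm", "data": {"steps": [[0.13, [0, -0.001, -0.006], [0.6, 0, 0]], [0.13, [0, -0.001, -0.006], [0.6, 0, 0]], [0.13, [0, -0.001, -0.006], [0.6, 0, 0]], [0.13, [0, -0.001, -0.006], [0.6, 0, 0]], [0.13, [0, -0.001, -0.006], [0, 0, 0]], [0.13, [0, 0, -0.003], [0, 0, 0]], [0.13, [0, 0, 0], [0, 0, 0]]]}}

```text
clock: 9.35
eef_pos: [0.611, 0.1074, 0.0125]
tool_rot: [0.644, 0.291, 0.644, -0.293]
force: [-0.1, -0.4, 0.2]
finger_gap: 0.0114
```

```bash
python3 - <<'E'
from h import *
plan([(-5,0,12,0)],6,1,.13)
E
```

```text
now board [-23.5   0.4] z 12.5 F [-0.1 -0.4  0.2] gap 0.0114 t 9.35
head 0.9
[[0.13,[0.0,0.0,-0.005],[0.2,0.0,0.0]],[0.13,[0.0,0.0,-0.005],[0.2,0.0,0.0]],[0.13,[0.0,0.0,-0.005],[0.2,0.0,0.0]],[0.13,[0.0,0.0,-0.005],[0.2,0.0,0.0]]]
```

{"op": "step_arm", "data": {"steps": [[0.13, [0, 0, -0.005], [0.2, 0, 0]], [0.13, [0, 0, -0.005], [0.2, 0, 0]], [0.13, [0, 0, -0.005], [0.2, 0, 0]], [0.13, [0, 0, -0.005], [0, 0, 0]], [0.13, [0, 0, -0.002], [0, 0, 0]], [0.13, [0, 0, 0], [0, 0, 0]], [0.13, [0, 0, 0], [0, 0, 0]]]}}

```text
clock: 9.93
eef_pos: [0.5957, 0.1257, 0.0126]
tool_rot: [0.643, 0.294, 0.642, -0.296]
force: [-0.1, -0.1, -0.4]
finger_gap: 0.0111
```

```bash
python3 - <<'E'
from h import *
plan([(-40,0,12,0),(-80,-40,75,25),(-140,-130,60,50)],30,1,.13)
E
```

```text
now board [0.3 0.3] z 12.6 F [-0.1 -0.1 -0.4] gap 0.0111 t 9.9333
head 0.3
[[0.13,[0.0,0.0,0.02],[0.1,0.1,0.1]],[0.13,[0.0,0.0,0.02],[0.1,0.1,0.1]],[0.13,[-0.016,0.01,0.01],[-6.3,0.0,0.0]],[0.13,[-0.016,0.009,0.011],[-6.2,0.0,0.0]],[0.13,[-0.016,0.008,0.012],[-6.3,-0.0,0.0]],[0.13,[-0.016,0.006,0.013],[-6.3,0.0,0.0]],[0.13,[0.004,0.014,0.023],[-6.3,0.0,0.0]],[0.13,[0.004,0.011,0.024],[-6.3,-0.0,-0.0]]]
[[0.13,[0.004,0.009,0.026],[-6.2,-0.0,-0.0]],[0.13,[0.004,0.006,0.026],[-6.3,-0.0,-0.0]]]
```

{"op": "step_arm", "data": {"steps": [[0.13, [0, 0, 0.019], [0, 0, 0]], [0.13, [0, 0, 0.019], [0, 0, 0]], [0.13, [-0.018, 0.01, 0.01], [-6.3, 0, 0]], [0.13, [-0.018, 0.009, 0.011], [-6.3, 0, 0]], [0.13, [-0.018, 0.008, 0.012], [-6.3, 0, 0]], [0.13, [-0.01, 0.006, 0.013], [-6.3, 0, 0]], [0.13, [0, 0.012, 0.02], [-6.3, 0, 0]], [0.13, [0, 0.01, 0.02], [-6.3, 0, 0]]]}}

```text
clock: 10.6
eef_pos: [0.7238, 0.0931, 0.0777]
tool_rot: [0.701, 0.061, 0.707, -0.064]
force: [0.3, 0.5, -0.3]
finger_gap: 0.0113
```

```bash
python3 - <<'E'
from h import *
plan([(-129,-135,70,61)],30,1,.13)
E
```

```text
now board [-107.5  -76.3] z 77.7 F [ 0.3  0.5 -0.3] gap 0.0113 t 10.6
head 39.4
[[0.13,[0.002,0.008,0.013],[-5.4,-0.1,0.0]],[0.13,[0.002,0.007,0.014],[-5.4,-0.1,0.0]],[0.13,[0.002,0.005,0.015],[-5.4,-0.1,0.0]],[0.13,[0.002,0.004,0.015],[-5.4,-0.1,0.0]]]
```

{"op": "step_arm", "data": {"steps": [[0.13, [0.002, 0.007, 0.011], [-5.4, 0, 0]], [0.13, [0.002, 0.006, 0.012], [-5.4, 0, 0]], [0.13, [0.002, 0.004, 0.013], [-5.4, 0, 0]], [0.13, [0, 0.002, 0.008], [-5, 0, 0]], [0.13, [0, 0, 0], [0, 0, 0]], [0.13, [0, 0, 0], [0, 0, 0]]]}}

```text
clock: 11.1
eef_pos: [0.7805, 0.1048, 0.0716]
tool_rot: [0.703, -0.075, 0.704, 0.072]
force: [-0.0, 0.2, 0.5]
finger_gap: 0.0114
```

```bash
python3 - <<'E'
from h import *
plan([(-129,-135,14,61)],25,1,.13)
c=cap('top','pics/t2.png'); i=c["img"][100:270,135:320]
cv2.imwrite('pics/c2.png',cv2.convertScaleAbs(cv2.resize(i,None,fx=4,fy=4,interpolation=2)[:600],alpha=1.3))
E
```

```text
now board [-135.3 -127.1] z 71.6 F [-0.   0.2  0.5] gap 0.0114 t 11.1
head 61.6
[[0.13,[0.019,0.003,0.001],[0.2,-0.0,0.1]],[0.13,[0.019,0.003,0.001],[0.2,-0.0,0.1]],[0.13,[0.019,0.003,0.001],[0.2,-0.0,0.1]]]
```

View pics/c2.png

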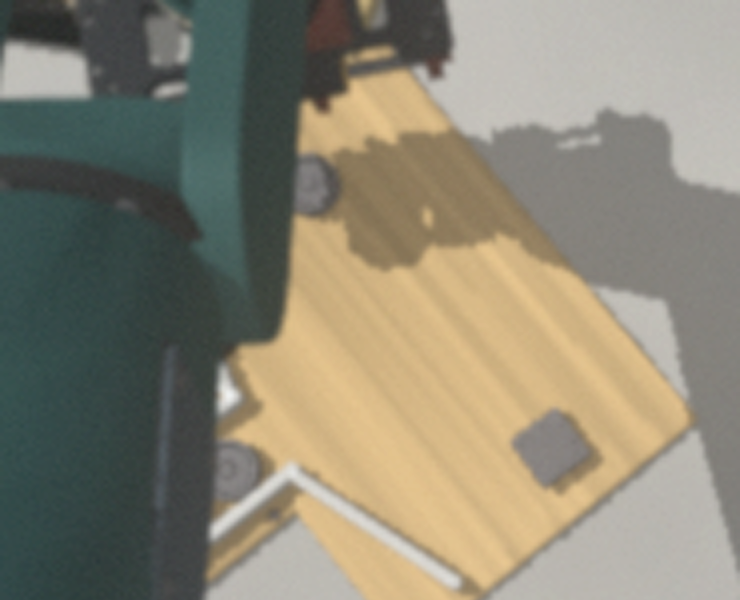

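{"op": "step_arm", "data": {"steps": [[0.13, [0.02, 0.003, 0], [0, 0, 0]], [0.13, [0.02, 0.003, 0], [0, 0, 0]], [0.13, [0.012, 0.001, 0], [0, 0, 0]], [0.13, [0.004, 0, 0], [0, 0, 0]], [0.13, [0, 0, 0], [0, 0, 0]]]}}

```text
clock: 11.57
eef_pos: [0.7778, 0.1088, 0.0155]
tool_rot: [0.703, -0.071, 0.704, 0.068]
force: [0.2, -0.2, -0.5]
finger_gap: 0.0117
```

```bash
python3 - <<'E'
from h import *
c=dict(np.load('pics/t2_top.npz')); P=pix2w(c,c2f([(232,470),(311,184)]),.023)[:,:2]; print(((P-T)@RB*1e3).round(1).tolist())
plan([(-68,-24,12,61)],10,1,.13)
E
```

```text
[[27.7, 4.7], [-109.3, -98.8]]
now board [-130.5 -127.6] z 15.5 F [ 0.2 -0.2 -0.5] gap 0.0117 t 11.5667
head 60.9
[[0.13,[0.0,0.0,-0.009],[-0.0,-0.0,0.0]],[0.13,[0.0,0.0,-0.009],[-0.0,-0.0,0.0]],[0.13,[0.0,0.0,-0.009],[-0.0,-0.0,0.0]],[0.13,[0.0,0.0,-0.009],[-0.0,-0.0,0.0]],[0.13,[0.0,0.0,-0.009],[-0.0,-0.0,0.0]],[0.13,[0.0,0.0,-0.009],[-0.0,-0.0,0.0]],[0.13,[0.0,0.0,-0.009],[-0.0,-0.0,0.0]],[0.13,[0.0,0.0,-0.009],[-0.0,-0.0,0.0]]]
[[0.13,[0.0,0.0,-0.009],[-0.0,-0.0,0.0]],[0.13,[0.0,0.0,-0.009],[-0.0,-0.0,0.0]],[0.13,[0.0,0.0,-0.009],[-0.0,-0.0,0.0]],[0.13,[0.0,0.0,-0.009],[-0.0,-0.0,0.0]],[0.13,[0.0,0.0,-0.009],[-0.0,-0.0,0.0]]]
```

{"op": "step_arm", "data": {"steps": [[0.13, [0.002, 0.004, 0], [0, 0, 0]], [0.13, [0.001, 0.001, -0.004], [0, 0, 0]], [0.13, [0, 0, -0.008], [0, 0, 0]], [0.13, [0, 0, -0.008], [0, 0, 0]], [0.13, [0, 0, -0.008], [0, 0, 0]], [0.13, [0, 0, -0.008], [0, 0, 0]], [0.13, [0, 0, -0.008], [0, 0, 0]], [0.13, [0, 0, -0.008], [0, 0, 0]]]}}

```text
clock: 12.23
eef_pos: [0.7232, 0.1029, 0.0166]
tool_rot: [0.705, -0.07, 0.702, 0.067]
force: [0.2, 0.2, -0.1]
finger_gap: 0.0114
```

```bash
python3 - <<'E'
from h import *
plan([(-66,-24,12,61)],8,1,.13)
E
```

```text
now board [-99.6 -82.2] z 16.6 F [ 0.2  0.2 -0.1] gap 0.0114 t 12.2333
head 60.8
[[0.13,[0.0,0.0,-0.007],[-0.0,0.0,0.0]],[0.13,[0.0,0.0,-0.007],[-0.0,0.0,0.0]],[0.13,[0.0,0.0,-0.007],[-0.0,0.0,0.0]],[0.13,[0.0,0.0,-0.007],[-0.0,0.0,0.0]],[0.13,[0.0,0.0,-0.007],[-0.0,0.0,0.0]],[0.13,[0.0,0.0,-0.007],[-0.0,0.0,0.0]],[0.13,[0.0,0.0,-0.007],[-0.0,0.0,0.0]],[0.13,[0.001,0.0,-0.007],[-0.0,0.0,0.0]]]
[[0.13,[0.001,0.0,-0.007],[-0.0,0.0,0.0]]]
```

{"op": "step_arm", "data": {"steps": [[0.13, [0.003, 0, -0.007], [0, 0, 0]], [0.13, [0.001, 0, -0.008], [0, 0, 0]], [0.13, [0, 0, -0.008], [0, 0, 0]], [0.13, [0, 0, -0.008], [0, 0, 0]], [0.13, [0, 0, -0.008], [0, 0, 0]], [0.13, [0, 0, -0.007], [0, 0, 0]], [0.13, [0, 0, -0.004], [0, 0, 0]], [0.13, [0, 0, 0], [0, 0, 0]]]}}

```text
clock: 12.9
eef_pos: [0.6661, 0.0916, 0.0125]
tool_rot: [0.705, -0.07, 0.703, 0.067]
force: [-0.1, -0.9, -0.1]
finger_gap: 0.0114
```

```bash
python3 - <<'E'
from h import *
p,_,_=cur(); b=(p[:2]-T)@RB*1e3
plan([(-66,-24,12,61)],8,1,.13)
e=b+27*np.array([.485,.875]); print(e)
side('pics/s5.png',[e,b])
E
```

```text
now board [-71.3 -31.3] z 12.5 F [-0.1 -0.9 -0.1] gap 0.0114 t 12.9
head 60.8
[[0.13,[0.0,0.001,-0.004],[-0.1,0.1,0.1]],[0.13,[0.0,0.001,-0.004],[-0.1,0.1,0.1]]]
[-58.17752553  -7.70146821]
[[395.0, 243.0], [432.0, 239.0]]
```

View pics/s5c.png

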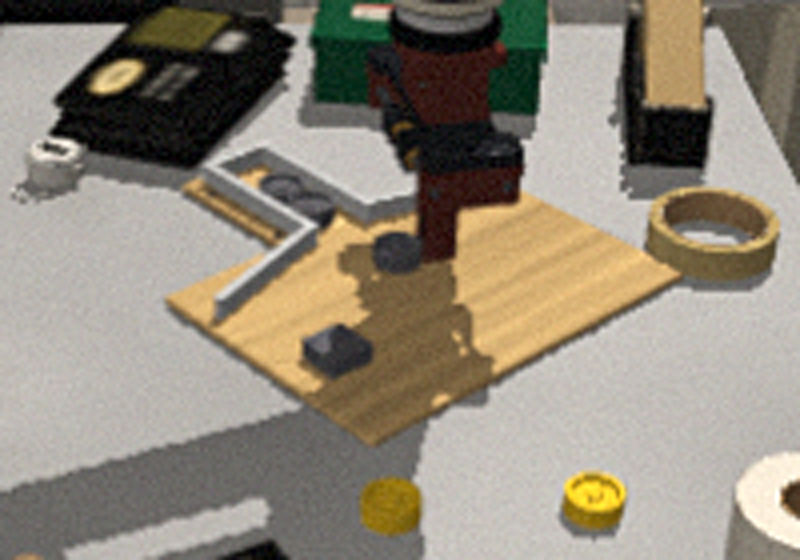

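```bash
python3 - <<'E'
from h import *
plan([(-75,-37,12,61),(-86,-27,12,35),(-92,-11,12,7),(-32,-2,12,3)],8,1,.13)
E
```

```text
now board [-71.5 -31.7] z 12.5 F [ 0.3 -0.2  0.7] gap 0.0114 t 12.95
head 60.8
[[0.13,[0.001,-0.0,0.006],[-0.2,0.2,0.2]],[0.13,[-0.0,-0.004,-0.001],[6.5,0.0,0.0]],[0.13,[-0.0,-0.004,-0.0],[6.5,-0.0,-0.0]],[0.13,[-0.0,-0.004,-0.0],[6.5,-0.0,-0.0]],[0.13,[0.0,-0.004,0.0],[6.5,0.0,-0.0]],[0.13,[-0.0,-0.004,-0.001],[7.0,0.0,-0.0]],[0.13,[-0.0,-0.004,-0.001],[7.0,0.0,0.0]],[0.13,[-0.0,-0.004,-0.0],[7.0,0.0,0.0]]]
[[0.13,[-0.0,-0.004,0.0],[7.0,-0.0,-0.0]],[0.13,[-0.0,-0.0,-0.008],[0.5,0.0,0.0]],[0.13,[-0.0,-0.0,-0.008],[0.5,0.0,0.0]],[0.13,[-0.0,-0.0,-0.008],[0.5,-0.0,-0.0]],[0.13,[-0.0,-0.0,-0.008],[0.5,0.0,0.0]],[0.13,[-0.0,-0.0,-0.008],[0.5,0.0,-0.0]],[0.13,[0.0,-0.001,-0.008],[0.5,-0.0,0.0]],[0.13,[-0.0,-0.001,-0.008],[0.5,-0.0,-0.0]]]
[[0.13,[-0.0,-0.001,-0.008],[0.5,0.0,0.0]]]
```

{"op": "step_arm", "data": {"steps": [[0.13, [0, 0, 0.006], [0, 0, 0]], [0.13, [0, -0.004, 0], [6.5, 0, 0]], [0.13, [0, -0.004, 0], [6.5, 0, 0]], [0.13, [0, -0.004, 0], [6.5, 0, 0]], [0.13, [0, -0.004, 0], [6.5, 0, 0]], [0.13, [0, -0.004, 0], [7, 0, 0]], [0.13, [0, -0.004, 0], [7, 0, 0]], [0.13, [0, -0.003, 0], [5, 0, 0]]]}}

```text
clock: 13.62
eef_pos: [0.6779, 0.0675, 0.0132]
tool_rot: [0.678, 0.216, 0.669, -0.215]
force: [0.4, 0.5, -1.2]
finger_gap: 0.0115
```

```bash
python3 - <<'E'
from h import *
plan([(-92,-11,12,7),(-32,-2,12,3)],8,1,.13)
E
```

```text
now board [-97.2 -24.7] z 13.2 F [ 0.4  0.5 -1.2] gap 0.0115 t 13.6167
head 14.2
[[0.13,[0.001,-0.006,-0.004],[3.6,0.3,-0.2]],[0.13,[0.001,-0.006,-0.004],[3.6,0.3,-0.2]],[0.13,[0.0,-0.0,-0.008],[0.5,0.0,0.0]],[0.13,[-0.0,-0.0,-0.008],[0.5,0.0,-0.0]],[0.13,[-0.0,-0.0,-0.008],[0.5,0.0,0.0]],[0.13,[-0.0,-0.0,-0.008],[0.5,0.0,0.0]],[0.13,[0.0,-0.0,-0.008],[0.5,0.0,-0.0]],[0.13,[0.0,-0.001,-0.008],[0.5,-0.0,0.0]]]
[[0.13,[-0.0,-0.001,-0.008],[0.5,0.0,-0.0]],[0.13,[-0.0,-0.001,-0.008],[0.5,0.0,-0.0]]]
```

{"op": "step_arm", "data": {"steps": [[0.13, [0, -0.005, 0], [2, 0, 0]], [0.13, [0, -0.005, 0], [2, 0, 0]], [0.13, [0, -0.001, 0], [1, 0, 0]], [0.13, [0, 0, 0], [0, 0, 0]]]}}

```text
clock: 13.95
eef_pos: [0.6757, 0.0583, 0.0133]
tool_rot: [0.668, 0.249, 0.657, -0.247]
force: [0.0, -0.5, 0.5]
finger_gap: 0.0111
```

```bash
python3 - <<'E'
from h import *
plan([(-92,-11,12,7),(-32,-2,12,3)],8,1,.13)
E
```

```text
now board [-102.9  -17.1] z 13.3 F [ 0.  -0.5  0.5] gap 0.0111 t 13.95
head 8.6
[[0.13,[0.001,-0.002,-0.006],[0.8,0.4,-0.2]],[0.13,[0.001,-0.002,-0.006],[0.8,0.4,-0.2]],[0.13,[0.0,-0.0,-0.008],[0.5,0.0,-0.0]],[0.13,[0.0,-0.0,-0.008],[0.5,0.0,0.0]],[0.13,[0.0,-0.0,-0.008],[0.5,-0.0,-0.0]],[0.13,[0.0,-0.0,-0.008],[0.5,0.0,0.0]],[0.13,[0.0,-0.0,-0.008],[0.5,0.0,0.0]],[0.13,[0.0,-0.001,-0.008],[0.5,0.0,0.0]]]
[[0.13,[0.0,-0.001,-0.008],[0.5,0.0,0.0]],[0.13,[0.0,-0.001,-0.008],[0.5,-0.0,-0.0]]]
```

{"op": "step_arm", "data": {"steps": [[0.13, [0.001, -0.003, -0.004], [0.8, 0.4, -0.2]], [0.13, [0.001, -0.002, -0.005], [0.8, 0.4, -0.2]], [0.13, [0, 0, -0.007], [0, 0, 0]], [0.13, [0, 0, -0.007], [0, 0, 0]], [0.13, [0, 0, -0.007], [0, 0, 0]], [0.13, [0, 0, -0.007], [0, 0, 0]]]}}

```text
clock: 14.45
eef_pos: [0.6452, 0.0814, 0.0109]
tool_rot: [0.659, 0.258, 0.658, -0.256]
force: [-1.0, -0.5, 0.1]
finger_gap: 0.0115
```

```bash
python3 - <<'E'
from h import *
plan([(-32,-1,12,2)],7,1,.13)
E
```

```text
now board [-65.5  -8.8] z 10.9 F [-1.  -0.5  0.1] gap 0.0115 t 14.45
head 7.0
[[0.13,[-0.0,-0.001,-0.007],[1.0,-0.0,-0.0]],[0.13,[-0.0,-0.001,-0.007],[1.0,-0.0,-0.0]],[0.13,[-0.0,-0.001,-0.007],[1.0,-0.0,-0.0]],[0.13,[-0.0,-0.001,-0.007],[1.0,-0.0,-0.0]],[0.13,[-0.0,-0.001,-0.007],[1.0,-0.0,-0.0]]]
```

{"op": "step_arm", "data": {"steps": [[0.13, [-0.001, -0.001, -0.006], [1, 0, 0]], [0.13, [0, -0.001, -0.006], [1, 0, 0]], [0.13, [0, -0.001, -0.006], [1, 0, 0]], [0.13, [0, -0.001, -0.006], [1, 0, 0]], [0.13, [0, -0.001, -0.004], [1, 0, 0]], [0.13, [0, 0, 0], [0, 0, 0]], [0.13, [0, 0, 0], [0, 0, 0]]]}}

```text
clock: 15.03
eef_pos: [0.6162, 0.1019, 0.0126]
tool_rot: [0.646, 0.288, 0.646, -0.287]
force: [0.7, -0.2, -0.2]
finger_gap: 0.0115
```

```bash
python3 - <<'E'
from h import *
plan([(-6,0,12,0)],5,1,.13)
side('pics/s6.png',[(-5,0),(25,0),(60,0)],box=(220,130,330,210))
E
```

```text
now board [-31.1   0. ] z 12.6 F [ 0.7 -0.2 -0.2] gap 0.0115 t 15.0333
head 1.7
[[0.13,[0.0,0.0,-0.004],[0.3,-0.0,-0.0]],[0.13,[0.0,0.0,-0.004],[0.3,-0.0,-0.0]],[0.13,[0.0,0.0,-0.004],[0.3,-0.0,-0.0]],[0.13,[0.0,0.0,-0.004],[0.3,-0.0,-0.0]],[0.13,[0.0,0.0,-0.004],[0.3,-0.0,-0.0]],[0.13,[0.0,0.0,-0.004],[0.3,-0.0,-0.0]]]
[[258.0, 178.0], [231.0, 162.0], [201.0, 145.0]]
```

View pics/s6c.png

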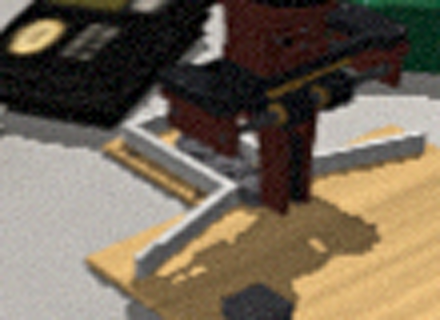

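{"op": "step_arm", "data": {"steps": [[0.13, [0, 0, -0.004], [0.5, 0, 0]], [0.13, [0, 0, -0.005], [0.5, 0, 0]], [0.13, [0, 0, -0.005], [0.4, 0, 0]], [0.13, [0, 0, -0.005], [0, 0, 0]], [0.13, [0, 0, -0.002], [0, 0, 0]], [0.13, [0, 0, 0], [0, 0, 0]], [0.13, [0, 0, 0], [0, 0, 0]]]}}

```text
clock: 15.67
eef_pos: [0.6019, 0.1189, 0.0126]
tool_rot: [0.642, 0.297, 0.642, -0.296]
force: [0.7, -1.5, 0.5]
finger_gap: 0.0118
```

```bash
python3 - <<'E'
from h import *
plan([(-5,0,12,0)],5,1,.13)
E
```

```text
now board [-8.9 -0.1] z 12.6 F [ 0.7 -1.5  0.5] gap 0.0118 t 15.6667
head 0.1
[[0.13,[0.001,-0.0,-0.004],[0.1,-0.0,-0.1]]]
```

{"op": "step_arm", "data": {"steps": [[0.13, [0, 0, -0.003], [0, 0, 0]], [0.13, [0, 0, -0.001], [0, 0, 0]], [0.13, [0, 0, 0], [0, 0, 0]], [0.13, [0, 0, 0.01], [0, 0, 0]], [0.13, [0, 0, 0.018], [0, 0, 0]], [0.13, [-0.02, 0, 0.02], [0, 0, 0]], [0.13, [-0.035, 0, 0.01], [0, 0, 0]], [0.13, [-0.035, 0, 0], [0, 0, 0]]]}}

```text
clock: 16.33
eef_pos: [0.6349, 0.0724, 0.097]
tool_rot: [0.638, 0.294, 0.647, -0.298]
force: [0.7, -0.0, -0.4]
finger_gap: 0.0117
```

```bash
python3 - <<'E'
from h import *
w=RB.T@(np.array([.6,-.25])-T)*1e3
plan([(*w,160,0)],38,1,.13)
E
```

```text
now board [-65.7   4.9] z 97.0 F [ 0.7 -0.  -0.4] gap 0.0117 t 16.3333
head 0.2
[[0.13,[-0.007,-0.026,0.025],[0.0,-0.1,0.1]],[0.13,[-0.007,-0.026,0.025],[0.0,-0.1,0.1]],[0.13,[-0.007,-0.026,0.025],[0.0,-0.1,0.1]],[0.13,[-0.007,-0.026,0.025],[0.0,-0.1,0.1]],[0.13,[-0.007,-0.026,0.025],[0.0,-0.1,0.1]],[0.13,[-0.007,-0.026,0.025],[0.0,-0.1,0.1]],[0.13,[-0.007,-0.026,0.025],[0.0,-0.1,0.1]],[0.13,[-0.007,-0.026,0.025],[0.0,-0.1,0.1]]]
[[0.13,[-0.007,-0.026,0.025],[0.0,-0.1,0.1]]]
```

{"op": "step_arm", "data": {"steps": [[0.13, [-0.01, -0.026, 0.025], [0, 0, 0]], [0.13, [-0.01, -0.026, 0.025], [0, 0, 0]], [0.13, [-0.007, -0.026, 0.025], [0, 0, 0]], [0.13, [-0.007, -0.026, 0.025], [0, 0, 0]], [0.13, [-0.007, -0.026, 0.025], [0, 0, 0]], [0.13, [-0.007, -0.026, 0.025], [0, 0, 0]], [0.13, [0, -0.01, 0.01], [0, 0, 0]], [0.13, [0, 0, 0], [0, 0, 0]]]}}

```text
clock: 17.0
eef_pos: [0.6264, -0.1819, 0.1599]
tool_rot: [0.647, 0.296, 0.637, -0.297]
force: [0.3, 0.2, -0.7]
finger_gap: 0.0116
```

```bash
python3 - <<'E'
from h import *
print(robot.observe()['eef_pos'])
c=cap('top','pics/t3.png'); i=c["img"][170:270,135:265]
cv2.imwrite('pics/c3.png',cv2.convertScaleAbs(cv2.resize(i,None,fx=6,fy=6,interpolation=2),alpha=1.4))
for x in (22,58,94):
  b=np.array([[x,0]])/1e3; print(x,((w2pix(c,np.c_[b@RB.T+T,[.023]])-[135,170])*6).round())
E
```

```text
[ 0.62638722 -0.1819485   0.15985154]
22 [[350. 264.]]
58 [[274. 323.]]
94 [[198. 383.]]
```

View pics/c3.png

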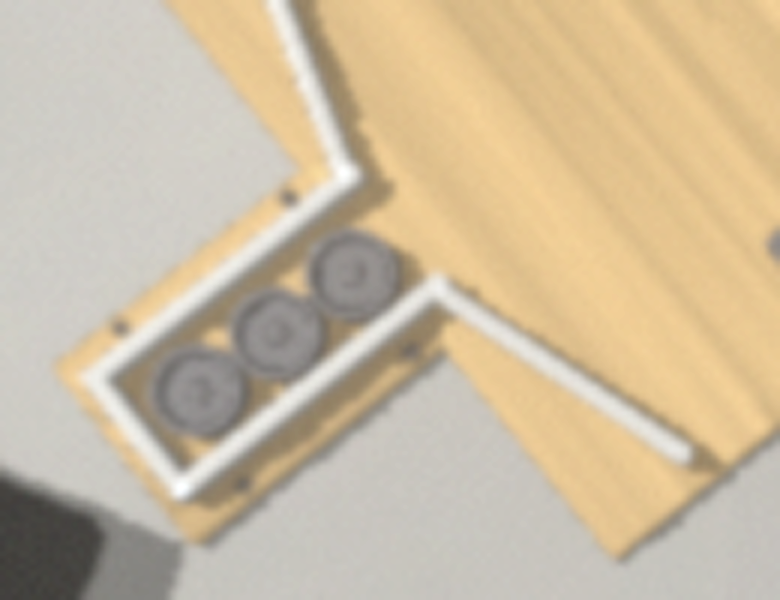

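```bash
python3 -c "
from cell import robot
print(robot.hand_in())"
```

```text
the job is handed in; nothing more can be done
None
```

I pushed the three round plugs through the gate one at a time, using the nearly shut fingertips as a cradle. I then moved the arm clear and handed the job in at about 17 s.

- **Plugs:** The last top picture shows all three in a row in the slot, with nothing out of flat visible. Measured against the board, they sit about 23, 59 and 95 mm past the gate. They lie roughly 4 mm to the +y side, against an allowed 12 mm.
- **Square plug:** It looked unmoved in the pictures taken during the job, up to the one before the last push. The last picture shows only its edge.
- **Stamp, tally counter and carton:** I did not measure these at the end. The arm went nowhere near them at working height.
- **Slip:** On the first approach I got the sign of the backward shift wrong and backed about 15 mm further out from the board. Nothing was touched, and I corrected it before pushing.
- **Board contact:** The fingertips also brushed the board once, at about 2.5 N.

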